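Clamp a lamp module in the soldering jig with the torque knob

ROBOT

A 6-joint arm with a two-finger parallel gripper is mounted at the origin on the work surface. World frame = base frame: x ahead of the robot, y to its left, z up, the work surface at z = 0. Lengths are in mm, angles in rad, forces in N, time in s.
With the tool pointing down it reaches from about 275 to 750 mm from the base axis. Payload 10.2 kg.
Tool frame: the origin (TCP) lies on the mounting face of the last link; the fingertips stand bot.tip_extent ahead of it and the grasp point (between the pads) lies 155 mm ahead of it (bot.tip_extent is the distance from the TCP to the fingertips, in mm); x points along the fingers, y is the direction in which the jaws open and shut, and the axes are right-handed (so a half turn about x gives the same grasp; the last joint's range is limited). The gripper opens to 85 mm and grips with 20 to 120 N. Pads are 22 mm wide; open, the fingers measure 114 mm over their backs; the gripper's body (76 mm by 85 mm) begins 54 mm behind the grasp point. The pads swing forward as they close: fully open they stand 13 mm farther back than shut.
Start: joints at [-1.331, 0.313, 1.498, -0, 1.331, -0.223], TCP at [234.378, -469.786, 404.694] pointing down, gripper open.
Joint ranges: [-2.94, 2.94], [-0.97, 2.17], [0.19, 2.56], [-1.23, 4.37], [0.02, 3.11], [-2.88, 2.88]. Speed limits (rad/s): [2.39, 2.39, 3.01, 3.14, 3.14, 3.14].

INTERFACE

Orientations are given as a unit quaternion [x, y, z, w].
In Python, from plant import bot, eyes gives the robot as it stands.
- The arm moves only by the shell command python3 -m jog 'ROWS' [FORCE]. ROWS is JSON, a list of rows, each a list of 7 numbers: the shift along the world's x, y, z in m, then the turn, a rotation vector about the world's x, y, z in degrees, then the opening, from 0 (shut) to 1 (fully open). In form: [[dx, dy, dz, wx, wy, wz, gripper], ...]. A call has exactly 5 rows; each row is the pose to reach, as a shift and turn from the pose commanded when the call began; what a row does not reach only later rows make up. A row lasts 1/8 s, in which the tool goes at most 62.5 mm and 10.7 degrees, less where a joint would pass 70% of its speed; a pose out of reach is approached as far as the arm can. A call with a gripper value outside its range is refused whole. The fingers move at their own pace and stop on an object; FORCE is the grip in N (left out, the last holds). Time passes only in rows, so rows that repeat a pose let the fingers close, or fill a call up. It gives the time, the measured TCP pose, the force and the opening at its end, in the units of the state.
- bot.get_obs(): the state, without advancing time (a new reading comes with each control period).
- eyes.get_image(name): name is "side" or "top"; returns the picture (400x640x3 uint8, blue, green, red); there is no depth.
- eyes.camera_info(name): a dict with "K" (3x3 intrinsics, pixels), "rvec" (rotation vector, rad) and "tvec" (3), from world to camera coordinates, as OpenCV has them. Camera axes: x right, y down, z forward; pixel columns grow to the right and rows downward; lengths in mm; the calibration is good to about 2 mm. A picture is of the moment at which its call begins. camera_info takes no time and is no camera call.
- bot.finish_job(): hands the job in, once; it reports no verdict.
The state is a dict: "time_s": time; "joint_pos": joint angles; "joint_velocities": joint speeds; "effort": joint torques, N m; "ee_pos": TCP position; "ee_rot": TCP orientation; "wrist_force": force on the tool from outside, world axes, zero at the start; "torque": the same for the moment, N m; "width": finger opening in mm.
Only numpy, scipy, OpenCV 4.12 (cv2) and the standard library are available. Lean on these libraries where they do the work, as an engineer would, in place of code of your own. Each camera call takes 0.05 s, during which the arm holds its last target.

TASK

Lay the lamp module with the black heat sink flat in the pocket of the white soldering jig, heat sink up, and let go; then slide the jig's clamp carriage fully home so that its blue lip covers the end of the module. Then turn the red torque knob clockwise until it reaches the end of its screw and just clearly slips, and stop at once, before it has slipped a tenth of a turn; let go, leaving the carriage home and the screw tight. Leave the other things on the bench where they stand.

Things in the scene. Friction and masses are not known exactly. Their poses are not given: they have to be found in the camera images.
- module: Lamp module to clamp, loose, 200 to 390 g: aluminium plate 60 (own x) x 130 (own y) x 8 mm, green board with yellow LEDs at both ends, and in the middle a black finned heat sink 32 (x) x 80 (y) mm that rises from 8 to 38 mm above the underside. Origin: centre of the underside; z up. Take it by the heat sink, across its 32 mm. Either way round fits the jig.
- jig: White soldering jig, fixed to the bench but standing elsewhere and turned in each episode: base plate 130 (own x) x 290 (own y) x 12 mm. Origin: on the bench under the plate, the plate reaching from y = -130 to +160 mm; z up. At +y is the pocket, at -y the aluminium clamp carriage with the red knob.
- pocket (a point): Where the module's origin belongs, its y along the jig's y (either way round): centre of the pocket floor, 12 mm above the bench, at x = 0, y = +75 mm in the jig's frame, axes as the jig's. The pocket is 64 mm wide between two rails 6 mm high and 90 mm long, ends at +y in a 6 mm high stop 67 mm from this point (2 mm of play each side), and is open towards the carriage.
- carriage (a joint): Slide of the clamp carriage along the jig's +y towards the pocket, m: 0 fully open, 0.050 fully home (hard stop); starts 0 to 0.015; takes about 4 N and stays where it is left. An aluminium block 94 x 60 mm, 22 mm high, on the 12 mm plate, with a boss that carries the knob. Pushing the gripped knob sideways moves it.
- lip (a point): End of the carriage's blue lip (50 mm wide, 12 mm long, 6 mm thick, underside 1.5 mm above the module's plate), moves with the carriage, axes as the jig's. Fully home it covers about 11 mm of the module's near end; open, it leaves the pocket free from above.
- knob_grip (a point): Grip point on the red knob's axis, about 90 mm above the bench; moves with the carriage. Cap: ribbed cylinder, diameter 48, length 32 mm, 14 mm of it above this point. z: the knob's axis, pointing outward, leaning 0.62 rad (35.5 deg) from vertical to the jig's -y, away from the pocket; tilt the gripper alike. x, along the white line, turns with the cap. Under the cap only a collar and boss of 20 mm radius.
- screw (a joint): Angle of the screw (dark collar with a yellow mark under the cap), rad; grows as the knob is turned clockwise seen from outside along its axis, stops hard at 2.0 (tight); starts between 0.6 and 1.5. The cap takes the screw along against 0.06 N m.
- knob (a joint): Slip of the red cap against the screw, rad: 0 at the start (white line over yellow mark); stays 0 until the screw is at its stop, then grows as the cap slips on clockwise, smoothly at a steady 0.30 N m. A tenth of a turn is 0.63; a slip of 0.1 to 0.4 is right. It cannot slip backwards: turning anticlockwise loosens the screw again.
- bare_module: Bystander: flat bare module, 60 x 130 x 8 mm, green with rows of yellow LEDs, no heat sink. Origin: centre of the underside.
- fan: Bystander: black square fan, 40 x 120 x 120 mm, standing on edge. Origin: centre of the underside.
- spool: Bystander: spool of solder wire in a black stand, 100 x 100 x 95 mm. Origin: centre of the underside.
- flux_jar: Bystander: jar, 56 mm in diameter, 45 mm high. Origin: centre of the underside.
- screwdriver: Bystander: screwdriver lying near the robot. Origin: under its middle.
- bin: Bystander: open blue bin of round boards, 120 x 160 x 50 mm. Origin: centre of the underside.

How it is judged:
By the outcome, as a careful person would: the job done as asked, in the order asked, and still so for the second after the job is handed in, with the robot touching nothing.
It also fails if it takes over 54 s, if anything falls off the work surface, if the arm or the gripper's body presses on something with over 40 N, if the wrist force passes 120 N, or if a joint passes its speed limit or range.

## Working session

There is one attempt and no reset: what is moved stays moved. The work goes in short steps, Python scripts to look and compute and a shell command to move; the robot and the scene stay as the last step left them, time stands still between calls to the robot, and variables do not carry over. Pictures are saved under pics/ and viewed, and the job is handed in when it is done.

```bash
ls; mkdir -p pics; python3 - <<'E'
from plant import bot, eyes
import cv2
o=bot.get_obs(); print(o, bot.tip_extent)
for n in("side","top"):
    cv2.imwrite(f"pics/{n}0.png",eyes.get_image(n)); print(eyes.camera_info(n))
E
```

```text
pics
{'time_s': 0.0, 'joint_pos': array([-1.33141577e+00,  3.13459156e-01,  1.49843819e+00, -3.00991094e-05,
        1.33097442e+00, -2.23378540e-01]), 'joint_velocities': array([-1.62109001e-04, -3.87515590e-04,  9.33001774e-05, -1.01180192e-03,
       -4.32431147e-04,  6.60938710e-04]), 'effort': array([ 3.34815013e-04, -4.12267613e+01, -2.59744012e+01, -1.80356988e-04,
        4.08674794e-03,  1.43564034e-05]), 'ee_pos': array([ 234.35830931, -469.74932516,  404.12982649]), 'ee_rot': array([-0.68824839, -0.16260867,  0.6882763 , -0.1617044 ]), 'wrist_force': array([0.01362004, 0.31260156, 0.50769482]), 'torque': array([ 0.01710852, -0.01068113,  0.00856024]), 'width': 85.71305950904095} 173.4
{'K': array([[400.86196087,   0.        , 317.87490792],
       [  0.        , 400.86196087, 198.60066365],
       [  0.        ,   0.        ,   1.        ]]), 'rvec': array([ 0.8172148 , -2.57983922,  1.09958725]), 'tvec': array([ 456.50607292,  265.12393945, 1072.36548256])}
{'K': array([[373.80809187,   0.        , 319.27555439],
       [  0.        , 373.80809187, 205.67097871],
       [  0.        ,   0.        ,   1.        ]]), 'rvec': array([ 2.17457373, -2.15908107,  0.12883695]), 'tvec': array([   1.41313057,  538.51787447, 1111.3479613 ])}
```

View pics/side0.png

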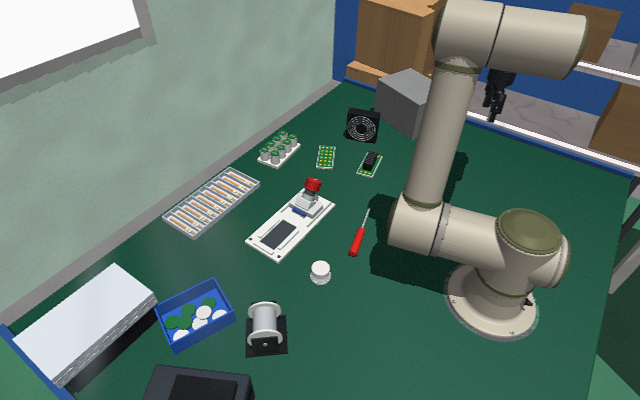

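View pics/top0.png

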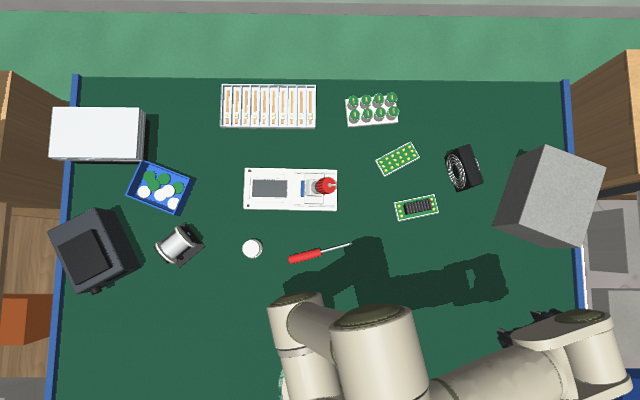

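The top view shows the module near (416,207) and the jig near (291,189), with its pocket to the left and the knob at about (325,185). The side view shows the module near (370,163) and the jig near (291,225). I'll zoom in to pick corners.

```bash
python3 - <<'E'
import cv2
a=cv2.imread("pics/top0.png"); 
cv2.imwrite("pics/t1.png",cv2.resize(a[160:220,235:345],None,fx=7,fy=7,interpolation=cv2.INTER_CUBIC))
cv2.imwrite("pics/t2.png",cv2.resize(a[185:230,385:450],None,fx=10,fy=10,interpolation=cv2.INTER_CUBIC))
b=cv2.imread("pics/side0.png")
cv2.imwrite("pics/s1.png",cv2.resize(b[165:270,235:345],None,fx=5.5,fy=5.5,interpolation=cv2.INTER_CUBIC))
cv2.imwrite("pics/s2.png",cv2.resize(b[135:190,340:400],None,fx=10,fy=10,interpolation=cv2.INTER_CUBIC))
E
```

```text
(no output)
```

View pics/t1.png

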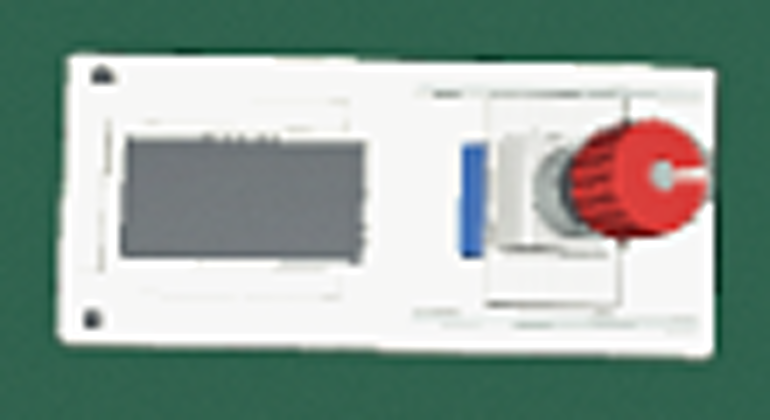

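View pics/t2.png

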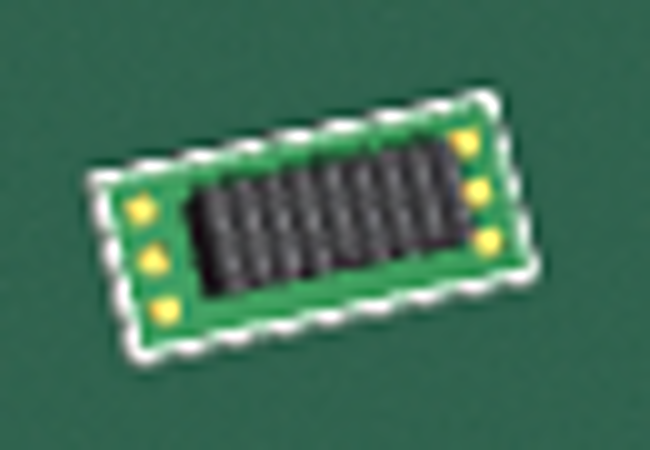

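View pics/s1.png

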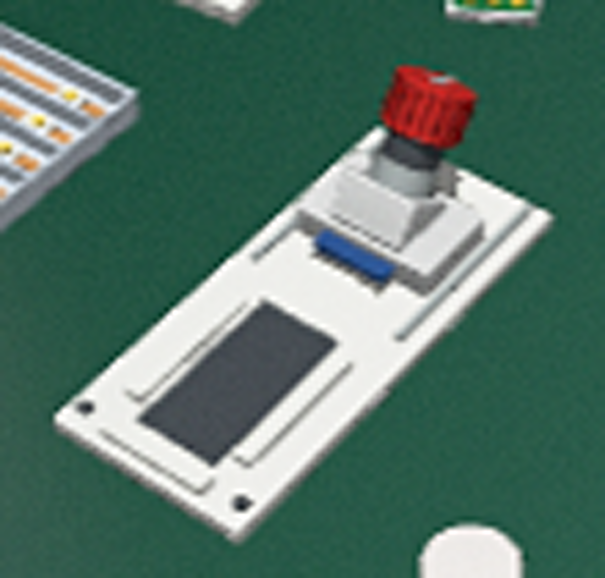

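View pics/s2.png

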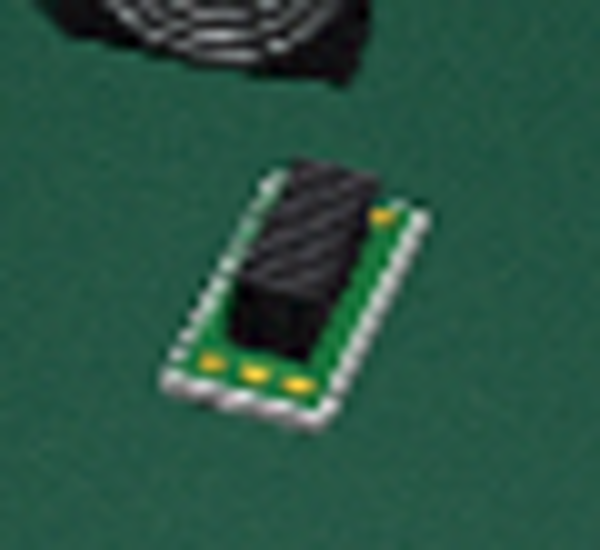

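```bash
cat > h.py <<'E'
import numpy as np, cv2
from scipy.optimize import minimize
from scipy.spatial.transform import Rotation as R
from plant import bot, eyes
C={n:eyes.camera_info(n) for n in("side","top")}
def proj(n,P):
    c=C[n]; return cv2.projectPoints(np.asarray(P,float).reshape(-1,3),c["rvec"],c["tvec"],c["K"],None)[0].reshape(-1,2)
def box(x0,x1,y0,y1,z0,z1): return np.array([[x,y,z] for x in(x0,x1) for y in(y0,y1) for z in(z0,z1)],float)
def place(P,x,y,th,z=0):
    c,s=np.cos(th),np.sin(th); P=np.asarray(P,float).reshape(-1,3)
    return np.c_[x+c*P[:,0]-s*P[:,1],y+s*P[:,0]+c*P[:,1],z+P[:,2]]
def ray(n,u,v,z):
    c=C[n];Rm=cv2.Rodrigues(c["rvec"])[0]; d=Rm.T@np.linalg.inv(c["K"])@[u,v,1]; o=-Rm.T@c["tvec"]
    return o+d*(z-o[2])/d[2]
def render(n,boxes,roi,S=8):
    x0,y0,x1,y1=roi; im=np.zeros(((y1-y0)*S,(x1-x0)*S),np.uint8)
    for b in boxes:
        p=(proj(n,b)-[x0,y0]+.5)*S-.5
        h=cv2.convexHull(p.astype(np.float32))
        cv2.fillConvexPoly(im,np.round(h*16).astype(np.int32),255,shift=4)
    return cv2.resize(im,(x1-x0,y1-y0),interpolation=cv2.INTER_AREA)/255.
def soft(n,img,roi,ref=(80,100,45)):
    x0,y0,x1,y1=roi; a=img[y0:y1,x0:x1].astype(float)
    return a
E
cat > fit.py <<'E'
from h import *
import sys
im={n:cv2.imread(f"pics/{n}0.png") for n in C}
def mask(n,roi):
    x0,y0,x1,y1=roi;a=im[n][y0:y1,x0:x1].astype(float)
    bg=np.median(a.reshape(-1,3),0) if 0 else a[0,0]*0+np.array(BG[n])
    d=np.linalg.norm(a-bg,axis=2); m=(d>TH).astype(np.uint8)
    k,_=cv2.findContours(m,cv2.RETR_EXTERNAL,cv2.CHAIN_APPROX_NONE)
    out=np.zeros_like(m); cv2.drawContours(out,[max(k,key=cv2.contourArea)],-1,1,-1)
    return out.astype(float)
BG={n:np.median(im[n][r[1]:r[3],r[0]:r[2]].reshape(-1,3),0) for n,r in {"top":(390,220,440,235),"side":(320,180,345,200)}.items()}
print(BG); TH=50
def fit(name,boxes,rois,x0,cams,ign={}):
    M={n:mask(n,rois[n]) for n in cams}
    W={n:ign.get(n,np.ones_like(M[n])) for n in cams}
    def cost(p):
        return sum(((render(n,[place(b,*p[:2],p[2]) for b in boxes],rois[n])-M[n])**2*W[n]).sum() for n in cams)
    best=None
    s=np.array([[0,0,0],[12,0,0],[0,12,0],[0,0,.08]])
    r=minimize(cost,x0,method="Nelder-Mead",options=dict(initial_simplex=np.array(x0)+s,xatol=.02,fatol=.01))
    r=minimize(cost,r.x,method="Nelder-Mead",options=dict(initial_simplex=r.x+s*.3,xatol=.02,fatol=.01))
    print(name,cams,r.x.round(3),round(r.fun,1))
    return r.x
mod=[box(-30,30,-65,65,0,8),box(-16,16,-40,40,8,38)]
rm={"top":(388,188,446,228),"side":(350,145,388,182)}
x=ray("top",416,207,8); print(x)
for cams in(["top"],["side"],["top","side"]): fit("module",mod,rm,[x[0],x[1],np.pi/2+.17],cams)
jig=[box(-65,65,-130,160,0,12)]
rj={"top":(236,160,345,220),"side":(236,165,345,265)}
w={"side":np.ones((100,109)),"top":np.ones((60,109))}
w["side"][:40,50:95]=0; w["top"][15:36,100:]=0
w["side"][:5]=0; w["side"][:,:30][:35]=0; w["side"][90:,70:]=0
c=(ray("top",244,189,12)+ray("top",337,190,12))/2; print(c)
for cams in(["top"],["side"],["top","side"]): fit("jig",jig,rj,[c[0],c[1]-15,0.02],cams,w)
E
python3 fit.py
```

```text
{'top': array([ 79., 100.,  48.]), 'side': array([69., 87., 38.])}
[ 539.10083414 -296.50240904    8.        ]
module ['top'] [ 579.043 -323.963    1.731] 604.7
module ['side'] [ 557.737 -257.703    1.987] 287.5
module ['top', 'side'] [ 564.372 -272.736    1.562] 988.0
[590.57708086  95.05708625  12.        ]
jig ['top'] [ 5.92927e+02  8.24810e+01 -1.10000e-02] 37.3
jig ['side'] [ 5.91158e+02  7.72400e+01 -1.40000e-02] 16.4
jig ['top', 'side'] [ 5.92465e+02  8.05020e+01 -9.00000e-03] 120.3
```

```bash
cat >> fit.py <<'E'
tiles=[]
for n in C:
  for r in (rm,rj):
    m=mask(n,r[n]); x0,y0,x1,y1=r[n]
    t=np.hstack([im[n][y0:y1,x0:x1],np.dstack([m*255]*3).astype(np.uint8)])
    t=cv2.resize(t,(390,int(390*t.shape[0]/t.shape[1])),interpolation=0); t=cv2.copyMakeBorder(t,0,max(0,290-t.shape[0]),0,10,0); tiles.append(t[:290])
cv2.imwrite("pics/m.png",np.vstack([np.hstack(tiles[:2]),np.hstack(tiles[2:])]))
E
python3 fit.py >/dev/null
```

```text
(no output)
```

View pics/m.png

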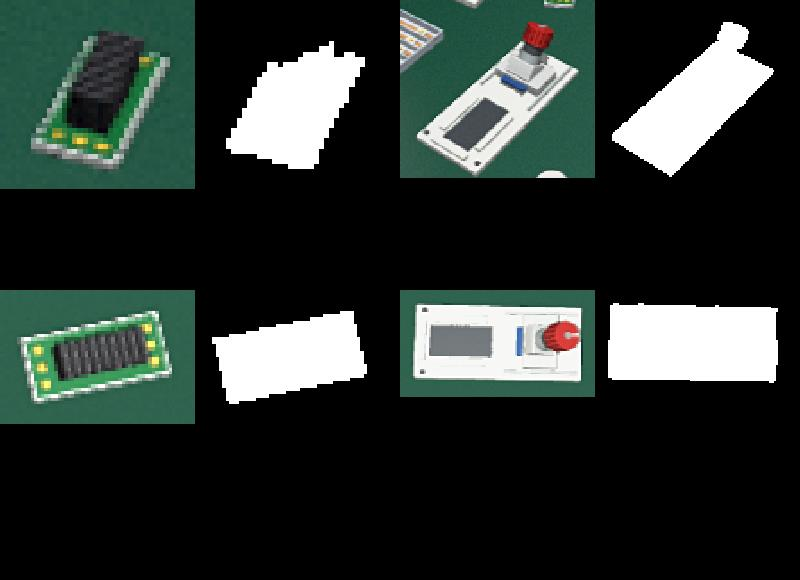

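```bash
sed -i 's/np.pi\/2+.17/0.2/; s/TH=50/TH=40/' fit.py; cat >> fit.py <<'E'
E
python3 fit.py
sed -i 's/TH=40/TH=60/' fit.py; python3 fit.py
cat > t.py <<'E'
from h import *
# direct picks
def t1(u,v):return ray("top",(u+.5)/7-.5+235,(v+.5)/7-.5+160,12)[:2].round(1)
def s1(u,v,z=12):return ray("side",(u+.5)/5.5-.5+235,(v+.5)/5.5-.5+165,z)[:2].round(1)
print([t1(*p) for p in((66,55),(716,66),(714,355),(60,343))])
print([s1(*p) for p in((57,418),(238,530),(551,213),(375,126))])
E
python3 t.py
```

```text
{'top': array([ 79., 100.,  48.]), 'side': array([69., 87., 38.])}
[ 539.10083414 -296.50240904    8.        ]
module ['top'] [ 5.38115e+02 -2.96467e+02  2.15000e-01] 22.0
module ['side'] [ 5.36136e+02 -2.99278e+02  2.11000e-01] 22.1
module ['top', 'side'] [ 5.37343e+02 -2.96949e+02  2.07000e-01] 62.5
[590.57708086  95.05708625  12.        ]
jig ['top'] [ 5.93003e+02  8.24670e+01 -1.20000e-02] 41.1
jig ['side'] [ 5.9103e+02  7.7685e+01 -1.5000e-02] 15.2
jig ['top', 'side'] [ 5.9231e+02  8.0185e+01 -1.0000e-02] 125.1
{'top': array([ 79., 100.,  48.]), 'side': array([69., 87., 38.])}
[ 539.10083414 -296.50240904    8.        ]
module ['top'] [ 5.38252e+02 -2.96626e+02  2.14000e-01] 19.7
module ['side'] [ 5.36003e+02 -3.00673e+02  1.96000e-01] 233.4
module ['top', 'side'] [ 5.37449e+02 -2.96994e+02  2.15000e-01] 274.7
[590.57708086  95.05708625  12.        ]
jig ['top'] [ 5.92973e+02  8.24600e+01 -1.20000e-02] 32.9
jig ['side'] [ 5.91268e+02  7.65720e+01 -1.40000e-02] 19.0
jig ['top', 'side'] [ 5.92445e+02  8.05440e+01 -1.00000e-02] 122.4
[array([659.4, 241.9]), array([656.8, -49.3]), array([526.6, -48.6]), array([529.7, 240.8])]
[array([654.9, 236.1]), array([528.7, 238. ]), array([524.2, -50.3]), array([653.7, -50.9])]
```

```bash
cat > t.py <<'E'
from h import *
o=bot.get_obs(); q=o["joint_pos"]; Rt=R.from_quat(o["ee_rot"]).as_matrix(); print(Rt.round(3))
Rz=lambda a:R.from_euler('z',a); Ry=lambda a:R.from_euler('y',a)
W=(Rz(q[0])*Ry(q[1]+q[2])*Rz(q[3])*Ry(q[4])*Rz(q[5])).as_matrix()
print((W.T@Rt).round(3))
print([k for k in dir(bot) if k[0]!='_'])
for th in(.212,-.0125):
    y=np.array([np.cos(th),np.sin(th),0]); 
    a0=np.arctan2(Rt[1,1],Rt[0,1]); d=(th-a0+np.pi/2)%np.pi-np.pi/2; print("turn z deg",np.degrees(d))
E
python3 t.py
```

```text
[[-0.     0.446 -0.895]
 [ 0.001 -0.895 -0.446]
 [-1.    -0.001 -0.   ]]
[[-0. -1.  0.]
 [ 0. -0. -1.]
 [ 1. -0.  0.]]
['PlanningError', 'finish_job', 'get_obs', 'tip_extent']
turn z deg 75.63009886959912
turn z deg 62.76719636891215
```

```bash
python3 -m jog '[[0.05,0.028,-0.016,0,0,10,1],[0.1,0.056,-0.032,0,0,20,1],[0.15,0.085,-0.048,0,0,30,1],[0.2,0.113,-0.064,0,0,40,1],[0.25,0.142,-0.08,0,0,50,1]]' 40
python3 -m jog '[[0.028,0.016,-0.02,0,0,10,1],[0.053,0.03,-0.04,0,0,20,1],[0.053,0.03,-0.064,0,0,25.6,1],[0.053,0.03,-0.064,0,0,25.6,1],[0.053,0.03,-0.064,0,0,25.6,1]]'
python3 - <<'E'
from h import *
o=bot.get_obs();print(o["ee_pos"],o["joint_pos"].round(3),o["wrist_force"])
for n,(x0,y0,x1,y1) in {"top":(380,150,460,230),"side":(330,80,410,190)}.items():
    a=eyes.get_image(n); cv2.imwrite(f"pics/a_{n}.png",cv2.resize(a[y0:y1,x0:x1],None,fx=5,fy=5,interpolation=2))
E
```

```text
time_s: 0.72
ee_pos: [485.8, -326.6, 323.9]
ee_rot: [-0.554, -0.44, 0.554, -0.439]
wrist_force: [0.2, -1.3, 0.2]
width: 85.8
time_s: 1.35
ee_pos: [537.3, -298.1, 261.6]
ee_rot: [0.445, 0.549, -0.445, 0.55]
wrist_force: [0.2, 0.0, 0.0]
width: 85.4
[ 537.32781686 -298.13167834  261.61347152] [-0.697  0.643  1.381 -0.     1.116 -0.906] [0.16122244 0.01197804 0.00679215]
```

View pics/a_top.png

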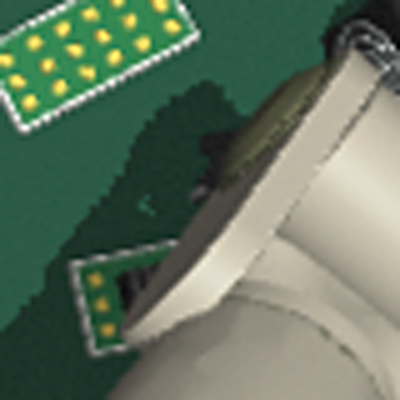

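View pics/a_side.png

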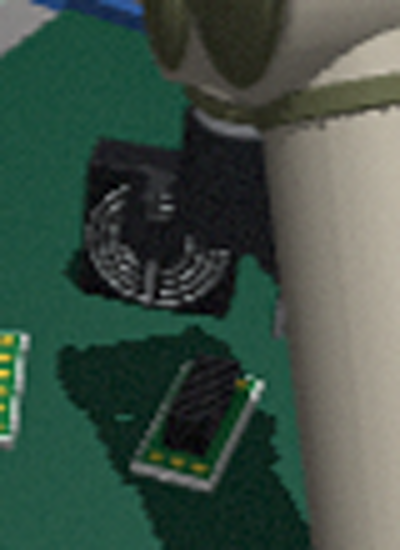

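The side view shows the gripper above the module (175,425 in the crop), clear of the fan. The top view is mostly blocked by the arm. Descending to grasp.

```bash
python3 -m jog '[[0,0,-0.04,0,0,0,1],[0,0,-0.07,0,0,0,1],[0,0,-0.077,0,0,0,1],[0,0,-0.077,0,0,0,0.3],[0,0,-0.077,0,0,0,0.1]]' 40
python3 -m jog '[[0,0,0,0,0,0,0],[0,0,0,0,0,0,0],[0,0,0,0,0,0,0],[0,0,0,0,0,0,0],[0,0,0.003,0,0,0,0]]' 60
```

```text
time_s: 2.08
ee_pos: [537.7, -298.1, 185.3]
ee_rot: [0.444, 0.549, -0.445, 0.551]
wrist_force: [-0.4, -0.2, -0.1]
width: 51.7
time_s: 2.7
ee_pos: [537.3, -297.7, 186.7]
ee_rot: [0.444, 0.55, -0.444, 0.55]
wrist_force: [-0.0, -0.5, -3.0]
width: 30.5
```

```bash
python3 -m jog '[[0,0,0.05,0,0,0,0],[0,0.01,0.1,0,0,0,0],[0.005,0.05,0.145,0,0,-2,0],[0.01,0.105,0.145,0,0,-4,0],[0.018,0.165,0.145,0,0,-6,0]]'
python3 -m jog '[[0.01,0.06,0,0,0,-2,0],[0.018,0.12,0,0,0,-4,0],[0.025,0.18,0,0,0,-6,0],[0.032,0.24,0,0,0,-6.9,0],[0.037,0.286,0,0,0,-6.9,0]]'
python3 -m jog '[[0.001,0.001,-0.05,0,0,0,0],[0.001,0.001,-0.08,0,0,0,0],[0.001,0.001,-0.08,0,0,0,0],[0.001,0.001,-0.08,0,0,0,0],[0.001,0.001,-0.08,0,0,0,0]]'
python3 - <<'E'
from h import *
o=bot.get_obs();print(o["ee_pos"],o["joint_pos"].round(3),o["wrist_force"], R.from_quat(o["ee_rot"]).as_matrix().round(4))
for n,(x0,y0,x1,y1) in {"top":(220,130,350,230),"side":(220,120,350,270)}.items():
    a=eyes.get_image(n); cv2.imwrite(f"pics/b_{n}full.png",a); cv2.imwrite(f"pics/b_{n}.png",cv2.resize(a[y0:y1,x0:x1],None,fx=4,fy=4,interpolation=2))
E
```

```text
time_s: 3.32
ee_pos: [555.0, -131.4, 332.0]
ee_rot: [0.473, 0.525, -0.473, 0.525]
wrist_force: [1.0, 1.1, -3.7]
width: 30.8
time_s: 3.95
ee_pos: [592.0, 155.7, 331.4]
ee_rot: [-0.503, -0.497, 0.503, -0.497]
wrist_force: [-0.6, 0.6, -2.8]
width: 31.1
time_s: 4.58
ee_pos: [593.7, 154.1, 253.4]
ee_rot: [0.504, 0.496, -0.503, 0.497]
wrist_force: [-0.3, -1.1, -2.4]
width: 31.3
[593.6821243  154.09765813 253.38704173] [0.063 0.65  1.392 0.    1.096 0.077] [-0.30404935 -1.12463798 -2.38215423] [[ 2.700e-03  9.999e-01 -1.400e-02]
 [ 2.000e-04 -1.400e-02 -9.999e-01]
 [-1.000e+00  2.700e-03 -3.000e-04]]
```

View pics/b_top.png

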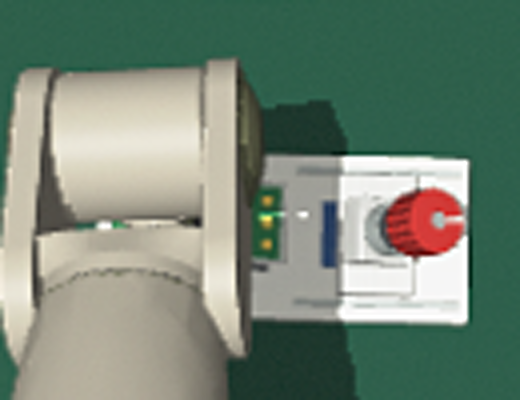

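View pics/b_side.png

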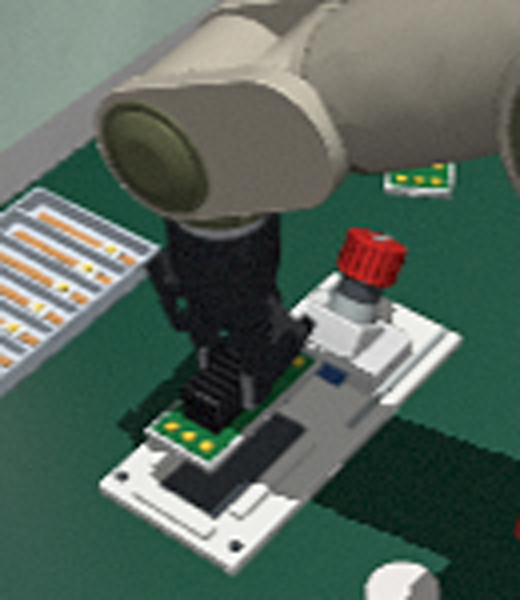

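```bash
cat > ov.py <<'E'
from h import *
def draw(n,src,out,roi,items,f=5):
    x0,y0,x1,y1=roi; a=cv2.imread(src)[y0:y1,x0:x1]; a=cv2.resize(a,None,fx=f,fy=f,interpolation=2)
    for b,col in items:
        p=((proj(n,b)-[x0,y0]+.5)*f-.5)
        for i in range(8):
            for j in range(i):
                if bin(i^j).count("1")==1: cv2.line(a,tuple(np.round(p[i]*16).astype(int)),tuple(np.round(p[j]*16).astype(int)),col,1,cv2.LINE_AA,4)
    cv2.imwrite(out,a)
if __name__=="__main__":
    m=box(-30,30,-65,65,0,8); J=(592,80,-.0125)
    its=[(place(m,593.3,154.6,-.014,68.2),(0,0,255)),(place(box(-65,65,-130,160,0,12),*J),(255,0,255))]
    its+=[(place(box(-16,16,-40,40,8,38),593.3,154.6,-.014,68.2),(0,0,255))]
    its+=[(place(box(-30,30,142-.5,142+.5,12,18),*J),(255,255,0)),(place(box(-32,32,30,120,12,18),*J),(255,255,0))]
    draw("side","pics/b_sidefull.png","pics/b_ov.png",(240,160,345,265),its,5)
    draw("top","pics/b_topfull.png","pics/b_ovt.png",(235,150,345,220),its,7)
E
python3 ov.py
```

```text
(no output)
```

View pics/b_ov.png

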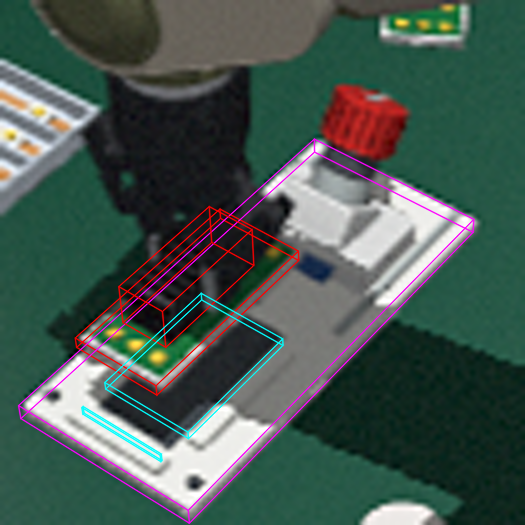

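View pics/b_ovt.png

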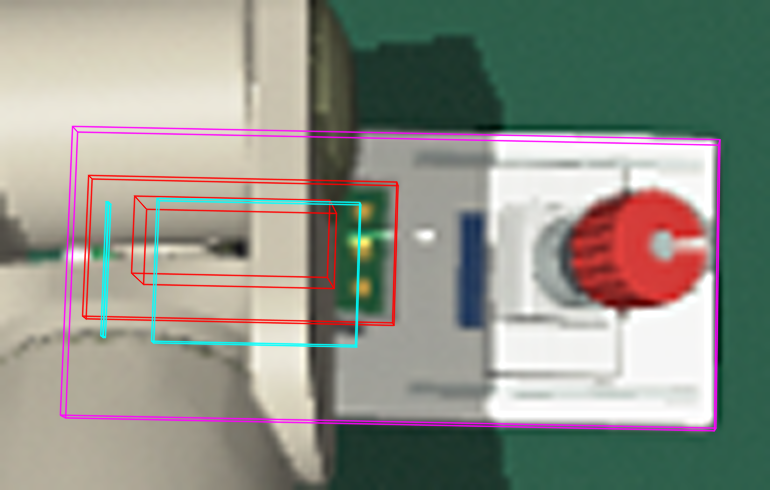

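```bash
cat > ov2.py <<'E'
from ov import *
import sys
J=tuple(map(float,sys.argv[1:4]))
its=[(place(box(-65,65,-130,160,0,12),*J),(255,0,255)),(place(box(-32,32,142,147,12,18),*J),(0,0,255)),(place(box(-32,32,30,120,12,18),*J),(0,160,0))]
draw("side","pics/side0.png","pics/c_s.png",(240,205,310,265),its,10)
draw("top","pics/top0.png","pics/c_t.png",(240,162,310,217),its,10)
E
python3 ov2.py 592 80 -.0125
```

```text
(no output)
```

View pics/c_s.png

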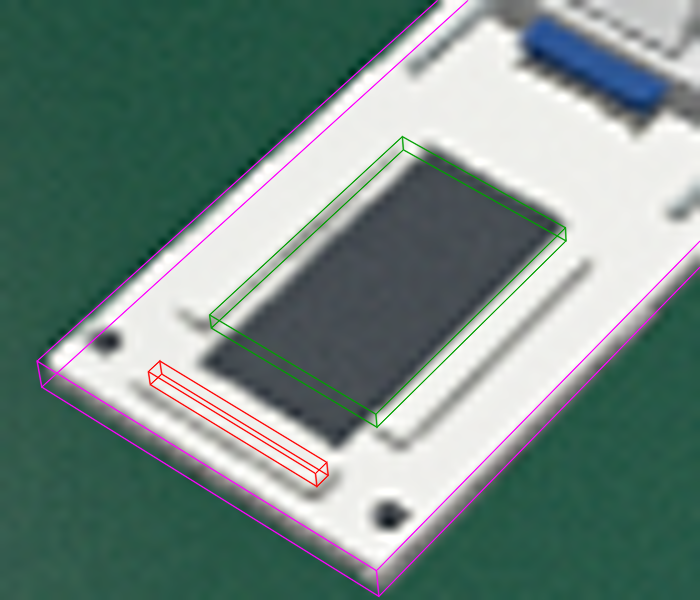

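View pics/c_t.png

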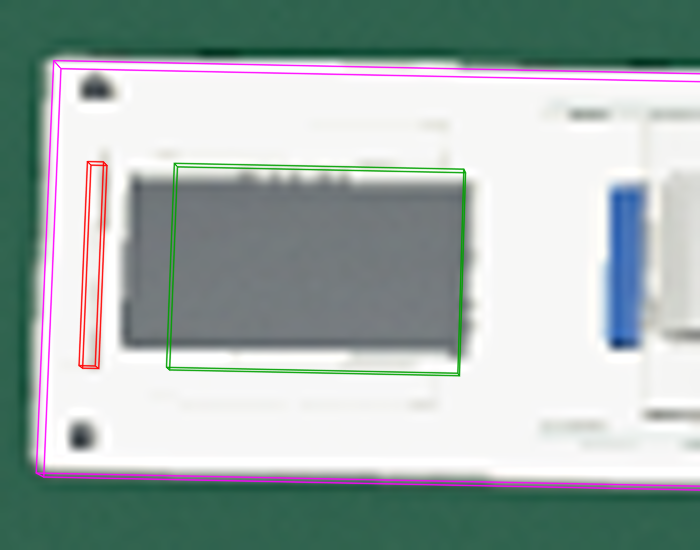

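```bash
cat > t.py <<'E'
from h import *
J=(592,80,-.0125)
def inv(p):
    d=np.array(p[:2])-J[:2]; c,s=np.cos(J[2]),np.sin(J[2]); return np.round([c*d[0]+s*d[1],-s*d[0]+c*d[1]],1)
for nm,n,o,pts in (("side","side",(240,205),dict(railnear=(590,262),railfar=(402,445),railfarL=(183,315),stopL=(135,385),stopR=(315,493),hole1=(106,342),hole2=(388,516),pad1=(204,362),pad2=(340,447),pad3=(563,218),pad4=(428,150))),
  ("top","top",(240,162),dict(pad1=(132,180),pad2=(122,347),pad3=(465,348),pad4=(474,182),rail1=(447,125),rail2=(437,405),hole1=(95,88),hole2=(82,436),lip=(610,265),stop=(100,265)))):
    print(nm,{k:inv(ray(n,(u+.5)/10-.5+o[0],(v+.5)/10-.5+o[1],12)).tolist() for k,(u,v) in pts.items()})
E
python3 t.py
```

```text
side {'railnear': [-43.4, 32.5], 'railfar': [-42.3, 120.8], 'railfarL': [42.0, 121.2], 'stopL': [35.3, 149.8], 'stopR': [-33.3, 149.2], 'hole1': [53.4, 142.6], 'hole2': [-55.5, 143.2], 'pad1': [24.8, 131.2], 'pad2': [-28.3, 132.0], 'pad3': [-25.8, 23.2], 'pad4': [25.5, 25.6]}
top {'pad1': [27.4, 133.8], 'pad2': [-25.3, 134.9], 'pad3': [-23.4, 28.4], 'pad4': [29.0, 27.1], 'rail1': [46.9, 36.1], 'rail2': [-41.5, 36.5], 'hole1': [56.4, 146.6], 'hole2': [-53.3, 146.2], 'lip': [3.6, -16.0], 'stop': [0.4, 142.7]}
```

The overlays show the two cameras disagreeing by about 4 mm along y, and the average should fall within the pocket's play. I'll lower to just above the rails and recheck.

```bash
python3 -m jog '[[0,0,-0.03,0,0,0,0],[-0.0005,0.0005,-0.045,0,0,0,0],[-0.0005,0.0005,-0.045,0,0,0,0],[-0.0005,0.0005,-0.045,0,0,0,0],[-0.0005,0.0005,-0.045,0,0,0,0]]'
cat > t.py <<'E'
from ov import *
o=bot.get_obs();p=o["ee_pos"];print(p,o["joint_pos"].round(3),o["wrist_force"])
a=eyes.get_image("side"); cv2.imwrite("pics/d_s.png",a)
J=(592,80,-.0125); z=p[2]-185.2
its=[(place(box(-30,30,-65,65,0,8),p[0],p[1],-.014,z),(0,0,255)),(place(box(-65,65,-130,160,0,12),*J),(255,0,255))]
draw("side","pics/d_s.png","pics/d_ov.png",(235,180,315,265),[],7)
draw("side","pics/d_s.png","pics/d_ov2.png",(235,180,315,265),its,7)
E
python3 t.py
```

```text
time_s: 5.3
ee_pos: [593.1, 154.7, 207.7]
ee_rot: [0.504, 0.496, -0.503, 0.497]
wrist_force: [-0.2, -0.6, -3.3]
width: 31.0
[593.11894618 154.73880868 207.65661259] [0.064 0.71  1.423 0.    1.008 0.078] [-0.20217576 -0.63758084 -3.28638561]
```

View pics/d_ov.png

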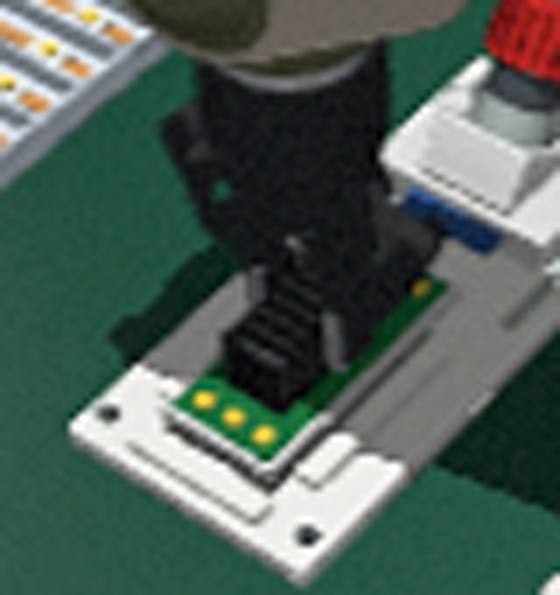

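View pics/d_ov2.png

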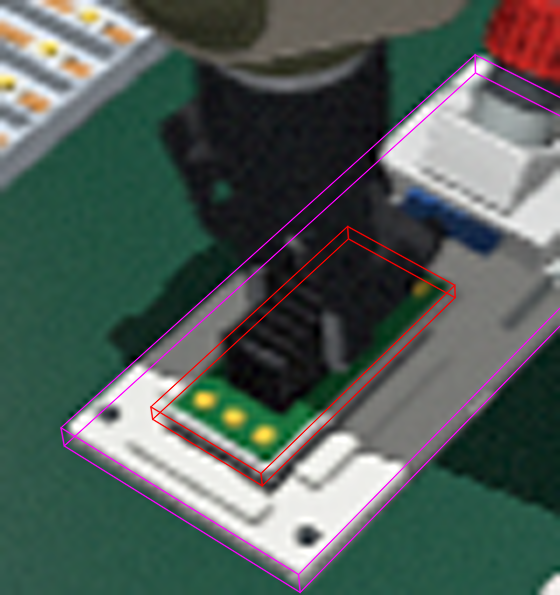

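```bash
cat > t.py <<'E'
from h import *
f=lambda u,v,z:ray("side",(u+.5)/7-.5+235,(v+.5)/7-.5+180,z)[:2].round(1)
print("mod top far corners",f(166,403,30.5),f(266,466,30.5),"near R",f(452,284,30.5))
print("jig corners top",f(72,422,12),f(302,572,12), "stop out",f(130,442,12),f(262,523,12))
E
python3 t.py
```

```text
mod top far corners [619.9 214.2] [564.5 216.1] near R [563.3  90.4]
jig corners top [657.  234.2] [528.3 239.1] stop out [629.8 228.2] [557.3 229.2]
```

```bash
python3 -m jog '[[0,0.001,0,0,0,0,0],[0,0.001,-0.003,0,0,0,0],[0,0.001,-0.006,0,0,0,0],[0,0.001,-0.009,0,0,0,0],[0,0.001,-0.009,0,0,0,0]]'

```

```text
time_s: 5.98
ee_pos: [592.9, 155.7, 197.4]
ee_rot: [-0.503, -0.497, 0.504, -0.496]
wrist_force: [0.7, -0.2, -3.2]
width: 30.7
```

```bash
python3 -m jog '[[0,0,-0.001,0,0,0,0],[0,0,-0.002,0,0,0,0],[0,0,-0.002,0,0,0,0],[0,0,-0.002,0,0,0,0],[0,0,-0.002,0,0,0,0]]'
python3 - <<'E'
from ov import *
print(bot.get_obs()["wrist_force"])
a=eyes.get_image("side"); cv2.imwrite("pics/e_s.png",a)
draw("side","pics/e_s.png","pics/e_ov.png",(235,180,315,265),[],7)
E
```

```text
time_s: 6.6
ee_pos: [592.9, 155.7, 197.0]
ee_rot: [0.503, 0.496, -0.503, 0.497]
wrist_force: [-4.6, -0.9, 9.5]
width: 31.0
[-4.6129517  -0.86538141  9.53522218]
```

View pics/e_ov.png

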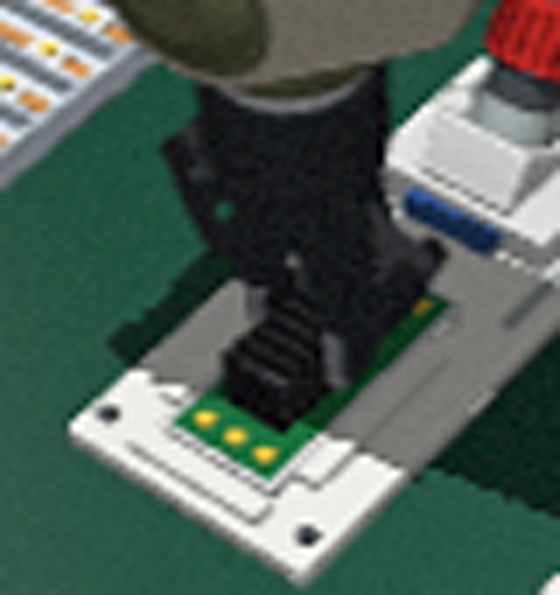

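Contact comes at the expected height (TCP z 197), and the picture shows the module down between the rails with a small gap to the stop. Releasing.

```bash
python3 -m jog '[[0,0,0.001,0,0,0,0.3],[0,0,0.001,0,0,0,0.6],[0,0,0.001,0,0,0,1],[0,0,0.03,0,0,0,1],[0,0,0.08,0,0,0,1]]'
python3 -m jog '[[0,-0.03,0.06,0,0,0,1],[0,-0.09,0.08,0,0,0,1],[0,-0.15,0.09,0,0,0,1],[0,-0.21,0.09,0,0,0,1],[0,-0.27,0.09,0,0,0,1]]'
python3 - <<'E'
from ov import *
o=bot.get_obs();print(o["joint_pos"].round(3),o["ee_pos"],o["wrist_force"],o["torque"])
for n,r,f in(("side",(235,160,345,265),6),("top",(235,150,345,230),7)):
    a=eyes.get_image(n); cv2.imwrite(f"pics/f_{n}.png",a)
    draw(n,f"pics/f_{n}.png",f"pics/f_{n}z.png",r,[],f)
E
```

```text
time_s: 7.28
ee_pos: [592.6, 155.6, 275.2]
ee_rot: [-0.503, -0.497, 0.504, -0.496]
wrist_force: [0.8, -0.2, 0.8]
width: 85.9
time_s: 7.9
ee_pos: [592.6, -116.3, 366.0]
ee_rot: [0.504, 0.496, -0.503, 0.497]
wrist_force: [0.1, -0.4, 0.1]
width: 85.7
[-0.388  0.516  1.302  0.     1.323 -0.374] [ 592.58899768 -116.32297017  366.00285371] [ 0.07363474 -0.41514902  0.12223624] [-0.03353298  0.01260791 -0.00666323]
```

View pics/f_sidez.png

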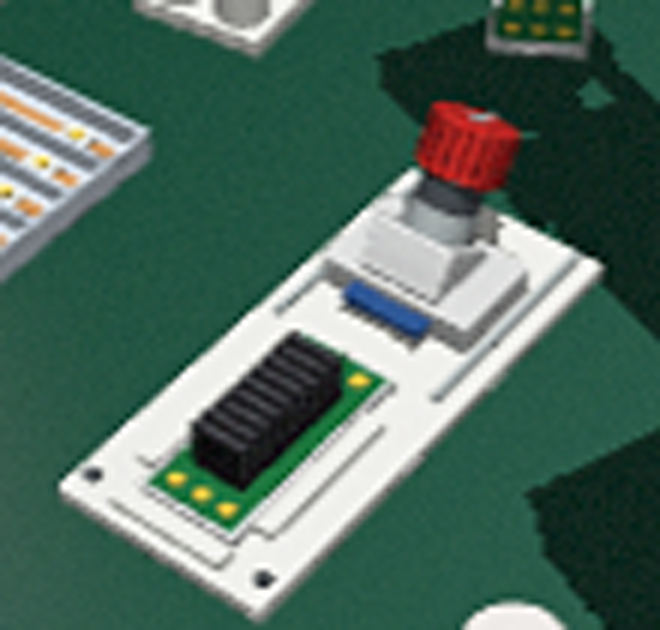

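View pics/f_topz.png

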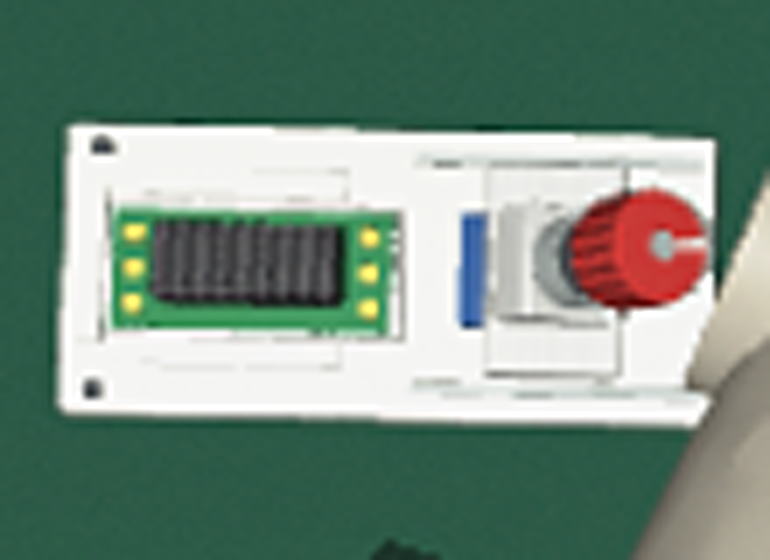

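```bash
cat > t.py <<'E'
from h import *
J=(592.2,80,-.0125)
# red mask fit of cylinder: parameter s = jig y of grip point
Rz=R.from_euler('z',J[2])
def cyl(s,dx=0,dz=0):
    ax=np.array([0,-np.sin(.62),np.cos(.62)]); e1=np.array([1.,0,0]); e2=np.cross(ax,e1)
    P=[]
    for h in(14,-18):
        for t in np.linspace(0,2*np.pi,60,endpoint=False):
            P.append(np.array([dx,s,90+dz])+ax*h+24*(np.cos(t)*e1+np.sin(t)*e2))
    return place(np.array(P),*J)
rois={"top":(305,165,345,205),"side":(295,170,330,200)}
M={}
for n,r in rois.items():
    a=cv2.imread(f"pics/f_{n}.png")[r[1]:r[3],r[0]:r[2]].astype(int)
    m=((a[...,2]-a[...,1]>50)&(a[...,2]>1.8*a[...,1])).astype(np.uint8)
    k,_=cv2.findContours(m,0,1);o=np.zeros_like(m);cv2.drawContours(o,[cv2.convexHull(max(k,key=cv2.contourArea))],-1,1,-1);M[n]=o.astype(float);print(n,m.sum(),o.sum())
for cams in(["top"],["side"],["top","side"]):
    f=lambda p:sum(((render(n,[cyl(*p)],rois[n])-M[n])**2).sum() for n in cams)
    x=[-65,0] if len(cams)<2 else [-65,0,0]
    s=np.vstack([np.zeros(len(x)),np.eye(len(x))*10])
    r=minimize(f,x,method="Nelder-Mead",options=dict(initial_simplex=np.array(x)+s,xatol=.05,fatol=.01))
    r=minimize(f,r.x,method="Nelder-Mead",options=dict(initial_simplex=r.x+s*.4,xatol=.05,fatol=.01))
    p=r.x; print(cams,p.round(1),round(r.fun,1),place([p[1],p[0],90+(p[2] if len(p)>2 else 0)],*J).round(1))
E
python3 t.py
```

```text
top 233 260
side 178 196
['top'] [-93.9   0.6] 14.8 [[591.7 -13.9  90. ]]
['side'] [-96.7  -1.6] 5.0 [[589.4 -16.7  90. ]]
['top', 'side'] [-94.7  -0.7   1.4] 33.0 [[590.3 -14.7  91.4]]
```

```bash
cat > t.py <<'E'
from h import *
K=np.array([[0,-1,0],[0,0,-1],[1,0,0.]])
Jth=-.0125; kz=R.from_euler('z',Jth).apply([0,-np.sin(.62),np.cos(.62)]); g=np.array([590.8,-15.2,90])
print("tcp at grip",g+155*kz,"kz",kz)
tx=-kz
cur=R.from_quat(bot.get_obs()["ee_rot"])
# minimal tilt of current
ax=np.cross(cur.as_matrix()[:,0],tx); ang=np.arcsin(np.linalg.norm(ax)); tilt=R.from_rotvec(ax/np.linalg.norm(ax)*ang)
print("tilt rotvec deg",np.degrees(tilt.as_rotvec()))
for ph in range(-100,101,20):
    T=R.from_rotvec(kz*np.radians(ph))*tilt*cur
    out=[]
    for j1,a in((-.38,1.9),(-.35,2.05),(-.25,2.1)):
        W=(R.from_euler('y',-a)*R.from_euler('z',-j1)*R.from_matrix(T.as_matrix()@K.T)).as_matrix()
        out.append(np.round([np.arctan2(W[1,2],W[0,2]),np.arccos(W[2,2]),np.arctan2(W[2,1],-W[2,0])],2).tolist())
    print(ph,out, "rotvec from now",np.degrees((T*cur.inv()).as_rotvec()).round(1))
E
python3 t.py
```

```text
tcp at grip [ 589.67427369 -105.253414    216.15116078] kz [-0.00726275 -0.58098977  0.81387846]
tilt rotvec deg [ 3.55930007e+01 -4.39679338e-01  3.75225828e-03]
-100 [[0.57, 1.51, 1.27], [0.59, 1.36, 1.21], [0.63, 1.27, 1.25]] rotvec from now [ 26.4  30.5 -96.4]
-80 [[0.57, 1.51, 0.92], [0.59, 1.36, 0.86], [0.63, 1.27, 0.9]] rotvec from now [ 29.9  24.3 -77.3]
-60 [[0.57, 1.51, 0.57], [0.59, 1.36, 0.51], [0.63, 1.27, 0.55]] rotvec from now [ 32.5  18.1 -58. ]
-40 [[0.57, 1.51, 0.22], [0.59, 1.36, 0.16], [0.63, 1.27, 0.2]] rotvec from now [ 34.3  11.9 -38.7]
-20 [[0.57, 1.51, -0.13], [0.59, 1.36, -0.19], [0.63, 1.27, -0.14]] rotvec from now [ 35.3   5.8 -19.4]
0 [[0.57, 1.51, -0.48], [0.59, 1.36, -0.54], [0.63, 1.27, -0.49]] rotvec from now [35.6 -0.4  0. ]
20 [[0.57, 1.51, -0.83], [0.59, 1.36, -0.89], [0.63, 1.27, -0.84]] rotvec from now [35.1 -6.6 19.4]
40 [[0.57, 1.51, -1.18], [0.59, 1.36, -1.24], [0.63, 1.27, -1.19]] rotvec from now [ 34.  -12.8  38.7]
60 [[0.57, 1.51, -1.52], [0.59, 1.36, -1.58], [0.63, 1.27, -1.54]] rotvec from now [ 32.  -18.9  58. ]
80 [[0.57, 1.51, -1.87], [0.59, 1.36, -1.93], [0.63, 1.27, -1.89]] rotvec from now [ 29.2 -25.1  77.3]
100 [[0.57, 1.51, -2.22], [0.59, 1.36, -2.28], [0.63, 1.27, -2.24]] rotvec from now [ 25.6 -31.1  96.4]
```

The module is flat in the pocket, heat sink up (side crop, about 265,430). The knob grip point comes out at about (590.8, -15.2, 90). I'll tilt and stand off along the knob axis.

```bash
python3 -m jog '[[-0.001,-0.01,-0.01,9,0,0,1],[-0.002,-0.02,-0.03,18,-0.2,0,1],[-0.003,-0.03,-0.06,27,-0.3,0,1],[-0.0035,-0.0355,-0.085,35.6,-0.4,0,1],[-0.0035,-0.0355,-0.085,35.6,-0.4,0,1]]'
cat > st.py <<'E'
from h import *
o=bot.get_obs(); Rt=R.from_quat(o["ee_rot"]).as_matrix(); kz=np.array([-.00726,-.58099,.81388])
print("t",o["time_s"],"q",o["joint_pos"].round(3),"tcp",o["ee_pos"].round(1),"grasp",(o["ee_pos"]+155*Rt[:,0]).round(1),"tx",Rt[:,0].round(3),"ty",Rt[:,1].round(3))
F=o["wrist_force"];T=o["torque"];print("F",F.round(2),"T",T.round(3),"T.kz",round(T@kz,3),"T.-tx",round(-T@Rt[:,0],3),"w",round(o["width"],1))
E
python3 st.py; python3 - <<'E'
from ov import *
for n,r,f in(("side",(260,100,360,220),5),("top",(290,120,390,220),5)):
    a=eyes.get_image(n); cv2.imwrite(f"pics/g_{n}.png",a)
    draw(n,f"pics/g_{n}.png",f"pics/g_{n}z.png",r,[],f)
E
```

```text
time_s: 8.62
ee_pos: [589.1, -150.1, 278.8]
ee_rot: [0.633, 0.625, -0.327, 0.319]
wrist_force: [-0.3, 0.0, 0.2]
width: 85.4
t 8.625 q [-0.512  0.654  1.356  0.537  1.481 -0.643] tcp [ 589.1 -150.1  278.8] grasp [589.8 -59.7 152.9] tx [ 0.004  0.583 -0.813] ty [ 1.    -0.014 -0.005]
F [-0.3   0.02  0.18] T [-0.218  0.048  0.012] T.kz -0.016 T.-tx -0.017 w 85.4
```

View pics/g_sidez.png

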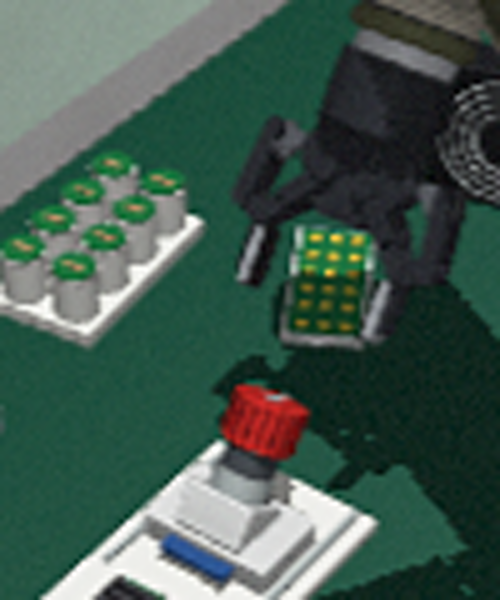

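View pics/g_topz.png

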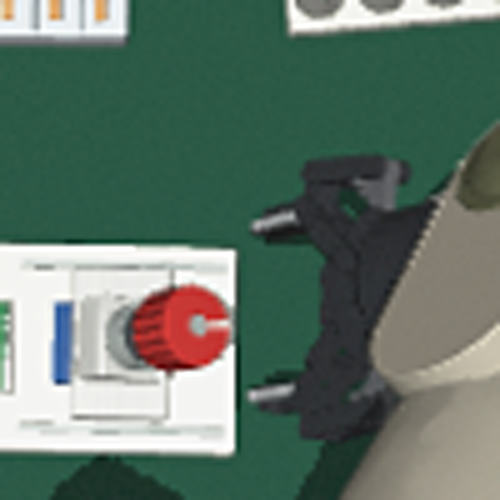

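```bash
python3 -m jog '[[0.0002,0.011,-0.016,0,0,0,1],[0.0005,0.022,-0.032,0,0,0,1],[0.001,0.033,-0.047,0,0,0,1],[0.001,0.0445,-0.063,0,0,0,1],[0.001,0.0445,-0.063,0,0,0,1]]'; python3 st.py;  python3 - <<'E'
from ov import *
for n,r,f in(("side",(260,130,360,250),5),("top",(290,130,390,220),6)):
    a=eyes.get_image(n); cv2.imwrite(f"pics/h_{n}.png",a)
    draw(n,f"pics/h_{n}.png",f"pics/h_{n}z.png",r,[],f)
E
```

```text
time_s: 9.35
ee_pos: [590.4, -104.3, 217.4]
ee_rot: [0.632, 0.626, -0.326, 0.321]
wrist_force: [-0.5, -0.7, 0.9]
width: 85.6
t 9.35 q [-0.444  0.711  1.438  0.574  1.33  -0.669] tcp [ 590.4 -104.3  217.4] grasp [591.1 -14.1  91.4] tx [ 0.005  0.582 -0.813] ty [ 1.    -0.012 -0.002]
F [-0.52 -0.68  0.87] T [-0.239  0.01  -0.003] T.kz -0.007 T.-tx -0.007 w 85.6
```

View pics/h_sidez.png

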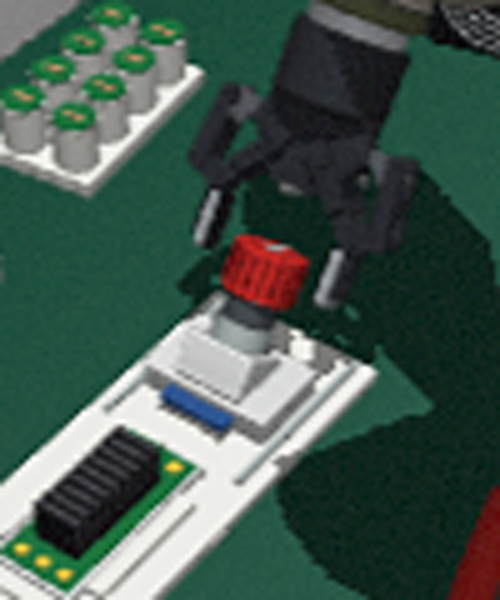

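View pics/h_topz.png

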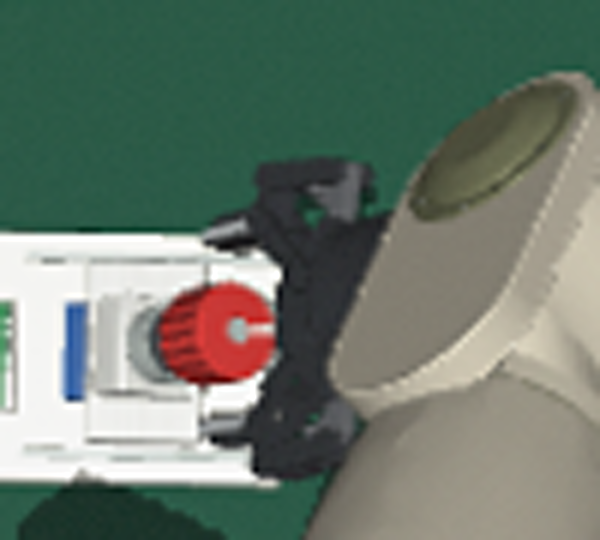

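The fingers straddle the red cap evenly (top crop: cap centre row 332, finger mid-row 330). Closing.

```bash
python3 -m jog '[[0,0,0,0,0,0,0.7],[0,0,0,0,0,0,0.5],[0,0,0,0,0,0,0.3],[0,0,0,0,0,0,0.2],[0,0,0,0,0,0,0.2]]' 60; python3 st.py
python3 -m jog '[[0,0,0,0,0,0,0.2],[0,0.002,0,0,0,0,0.2],[0,0.005,0,0,0,0,0.2],[0,0.01,0,0,0,0,0.2],[0,0.015,0,0,0,0,0.2]]' 80; python3 st.py
```

```text
time_s: 10.07
ee_pos: [590.7, -105.6, 218.5]
ee_rot: [0.633, 0.624, -0.325, 0.321]
wrist_force: [3.2, -2.1, 6.5]
width: 46.7
t 10.075 q [-0.446  0.71   1.436  0.575  1.33  -0.669] tcp [ 590.7 -105.6  218.5] grasp [592.1 -15.4  92.4] tx [ 0.009  0.582 -0.813] ty [ 1.    -0.014  0.001]
F [ 3.25 -2.09  6.53] T [-0.038 -0.356 -0.353] T.kz -0.08 T.-tx -0.08 w 46.7
time_s: 10.7
ee_pos: [590.8, -90.9, 218.6]
ee_rot: [0.633, 0.624, -0.326, 0.322]
wrist_force: [3.1, -3.7, 6.1]
width: 46.2
t 10.7 q [-0.424  0.703  1.448  0.584  1.314 -0.656] tcp [590.8 -90.9 218.6] grasp [592.2  -0.8  92.5] tx [ 0.009  0.581 -0.814] ty [ 1.    -0.014  0.001]
F [ 3.05 -3.75  6.1 ] T [-0.267 -0.351 -0.342] T.kz -0.072 T.-tx -0.072 w 46.2
```

```bash
python3 -m jog '[[0,0.004,0,0,0,0,0.2],[0,0.008,0,0,0,0,0.2],[0,0.012,0,0,0,0,0.2],[0.0002,0.015,0,0,0,0,0.2],[0.0002,0.018,0,0,0,0,0.2]]' 80; python3 st.py
python3 -m jog '[[0,0.0015,0,0,0,0,0.2],[0,0.003,0,0,0,0,0.2],[0,0.0045,0,0,0,0,0.2],[0,0.006,0,0,0,0,0.2],[0,0.006,0,0,0,0,0.2]]' 80; python3 st.py
```

```text
time_s: 11.32
ee_pos: [591.0, -72.9, 218.6]
ee_rot: [0.633, 0.624, -0.326, 0.322]
wrist_force: [3.5, -4.4, 7.0]
width: 46.0
t 11.325 q [-0.396  0.697  1.461  0.595  1.296 -0.64 ] tcp [591.  -72.9 218.6] grasp [592.5  17.2  92.5] tx [ 0.009  0.581 -0.814] ty [ 1.    -0.014  0.001]
F [ 3.55 -4.39  6.97] T [-0.23  -0.305 -0.333] T.kz -0.092 T.-tx -0.091 w 46.0
time_s: 11.95
ee_pos: [591.0, -68.0, 218.9]
ee_rot: [0.633, 0.623, -0.326, 0.323]
wrist_force: [1.7, -12.7, 8.1]
width: 46.0
t 11.95 q [-0.388  0.694  1.464  0.597  1.289 -0.634] tcp [591.  -68.  218.9] grasp [592.6  21.8  92.5] tx [ 0.01   0.579 -0.815] ty [ 1.    -0.015  0.002]
F [  1.73 -12.7    8.11] T [-1.12  -0.033 -0.093] T.kz -0.048 T.-tx -0.045 w 46.0
```

```bash
python3 -m jog '[[0,0.001,0,0,0,0,0.2],[0,0.001,0,0,0,0,0.2],[0,0.001,0,0,0,0,0.2],[0,0.001,0,0,0,0,0.2],[0,0.001,0,0,0,0,0.2]]' 80; python3 st.py;  python3 - <<'E'
from ov import *
for n,r,f in(("side",(240,130,340,250),5),("top",(230,130,350,220),6)):
    a=eyes.get_image(n); cv2.imwrite(f"pics/i_{n}.png",a)
    draw(n,f"pics/i_{n}.png",f"pics/i_{n}z.png",r,[],f)
E
```

```text
time_s: 12.58
ee_pos: [591.0, -67.7, 219.1]
ee_rot: [0.633, 0.623, -0.327, 0.323]
wrist_force: [-0.8, -16.5, 9.6]
width: 46.2
t 12.575 q [-0.387  0.694  1.465  0.596  1.288 -0.633] tcp [591.  -67.7 219.1] grasp [592.6  21.9  92.6] tx [ 0.01   0.578 -0.816] ty [ 1.    -0.015  0.002]
F [ -0.81 -16.53   9.56] T [-1.625  0.169  0.092] T.kz -0.012 T.-tx -0.006 w 46.2
```

View pics/i_sidez.png

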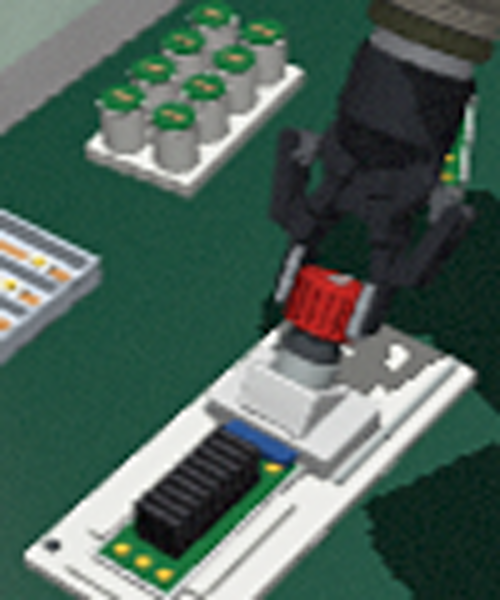

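View pics/i_topz.png

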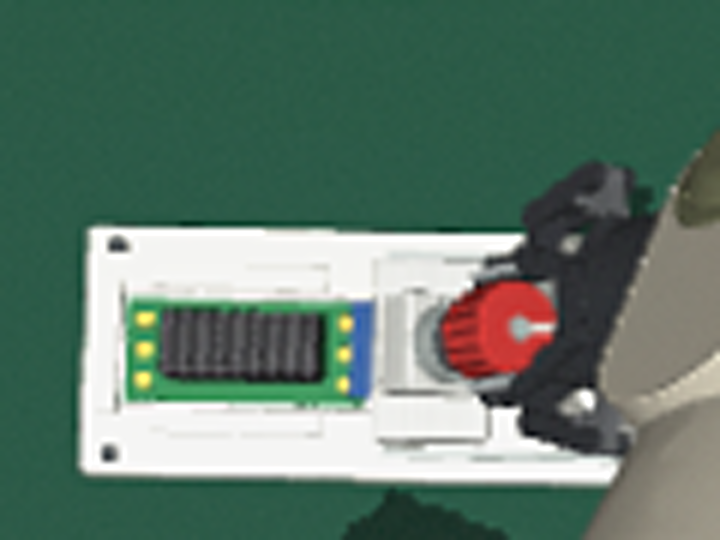

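The pictures show the blue lip over the module's near end (top crop 362,350), and the hard stop was felt. I'll ease the push a little, then turn 24°, which is below the smallest possible remaining angle.

```bash
python3 -m jog '[[0,-0.001,0,0,0,0,0.2],[0,-0.0015,0,0,0,0,0.2],[0,-0.0015,0,0,0,0,0.2],[0,-0.0015,0,0,0,0,0.2],[0,-0.0015,0,0,0,0,0.2]]' 100; python3 st.py
python3 -m jog '[[0,0,0,0.04,2.9,-4.07,0.2],[0,0,0,0.07,5.81,-8.14,0.2],[0,0,0,0.11,8.7,-12.2,0.2],[0,0,0,0.15,11.6,-16.3,0.2],[0,0,0,0.17,13.9,-19.5,0.2]]' 100; python3 st.py
```

```text
time_s: 13.3
ee_pos: [591.0, -68.2, 218.9]
ee_rot: [0.633, 0.624, -0.326, 0.322]
wrist_force: [1.2, -10.4, 8.1]
width: 45.7
t 13.3 q [-0.388  0.695  1.464  0.597  1.29  -0.635] tcp [591.  -68.2 218.9] grasp [592.6  21.6  92.6] tx [ 0.01   0.58  -0.815] ty [ 1.    -0.015  0.002]
F [  1.25 -10.35   8.11] T [-0.827 -0.122 -0.111] T.kz -0.014 T.-tx -0.012 w 45.7
time_s: 13.92
ee_pos: [591.1, -68.2, 218.9]
ee_rot: [0.687, 0.541, -0.449, 0.183]
wrist_force: [2.4, -10.2, 6.5]
width: 45.5
t 13.925 q [-0.388  0.695  1.464  0.598  1.289 -0.215] tcp [591.1 -68.2 218.9] grasp [592.8  21.6  92.6] tx [ 0.011  0.58  -0.815] ty [ 0.908 -0.346 -0.234]
F [  2.44 -10.25   6.5 ] T [-0.803 -0.315 -0.168] T.kz 0.052 T.-tx 0.055 w 45.5
```

```bash
python3 -m jog '[[0,0,0,0.01,0.7,-0.98,0.2],[0,0,0,0.02,1.4,-1.95,0.2],[0,0,0,0.03,2.1,-2.93,0.2],[0,0,0,0.04,2.8,-3.9,0.2],[0,0,0,0.04,3.5,-4.9,0.2]]' 100; python3 st.py
```

```text
time_s: 14.55
ee_pos: [591.1, -68.2, 218.9]
ee_rot: [0.696, 0.517, -0.476, 0.148]
wrist_force: [3.6, -9.8, 7.3]
width: 46.1
t 14.55 q [-0.388  0.695  1.464  0.598  1.289 -0.111] tcp [591.1 -68.2 218.9] grasp [592.9  21.6  92.6] tx [ 0.012  0.58  -0.815] ty [ 0.86  -0.421 -0.287]
F [ 3.57 -9.82  7.29] T [-0.836 -0.363 -0.171] T.kz 0.077 T.-tx 0.08 w 46.1
```

```bash
python3 -m jog '[[0,0,0,0.01,0.7,-0.98,0.2],[0,0,0,0.02,1.4,-1.95,0.2],[0,0,0,0.03,2.1,-2.93,0.2],[0,0,0,0.04,2.8,-3.9,0.2],[0,0,0,0.04,3.5,-4.9,0.2]]' 100; python3 st.py
```

```text
time_s: 15.18
ee_pos: [591.2, -68.2, 218.9]
ee_rot: [0.702, 0.492, -0.502, 0.111]
wrist_force: [3.0, -9.2, 6.5]
width: 45.7
t 15.175 q [-0.388  0.695  1.464  0.598  1.289 -0.007] tcp [591.2 -68.2 218.9] grasp [593.   21.6  92.6] tx [ 0.012  0.579 -0.815] ty [ 0.803 -0.492 -0.338]
F [ 3.04 -9.25  6.54] T [-0.878 -0.53   0.063] T.kz 0.365 T.-tx 0.368 w 45.7
```

```bash
python3 -m jog '[[0,0,0,0.01,0.58,-0.81,0.2],[0,0,0,0.01,1.16,-1.63,0.2],[0,0,0,0.02,1.74,-2.44,0.2],[0,0,0,0.03,2.32,-3.26,0.2],[0,0,0,0.03,2.9,-4.07,0.2]]' 100; python3 st.py
python3 - <<'E'
from ov import *
for n,r,f in(("side",(290,160,340,215),9),("top",(300,165,350,205),10)):
    a=eyes.get_image(n); cv2.imwrite(f"pics/k_{n}.png",a)
    draw(n,f"pics/k_{n}.png",f"pics/k_{n}z.png",r,[],f)
E
python3 st.py
```

```text
time_s: 15.8
ee_pos: [591.2, -68.2, 218.9]
ee_rot: [0.707, 0.469, -0.523, 0.08]
wrist_force: [3.0, -8.5, 6.8]
width: 45.6
t 15.8 q [-0.388  0.695  1.464  0.598  1.288  0.081] tcp [591.2 -68.2 218.9] grasp [593.   21.6  92.6] tx [ 0.012  0.579 -0.815] ty [ 0.748 -0.546 -0.377]
F [ 3.   -8.5   6.79] T [-0.815 -0.591  0.006] T.kz 0.354 T.-tx 0.357 w 45.6
t 15.9 q [-0.388  0.695  1.464  0.598  1.288  0.081] tcp [591.2 -68.2 218.9] grasp [593.   21.6  92.6] tx [ 0.012  0.579 -0.815] ty [ 0.748 -0.546 -0.377]
F [ 3.21 -9.62  6.38] T [-0.823 -0.466 -0.175] T.kz 0.134 T.-tx 0.137 w 45.7
```

View pics/k_topz.png

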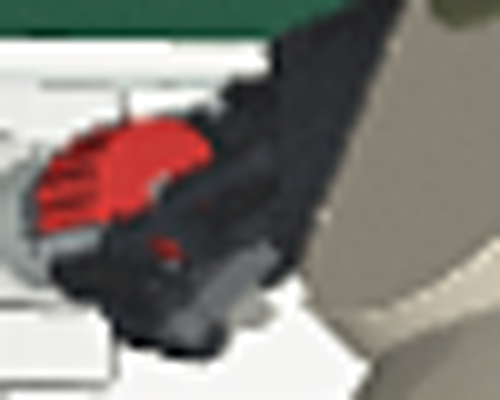

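View pics/k_sidez.png

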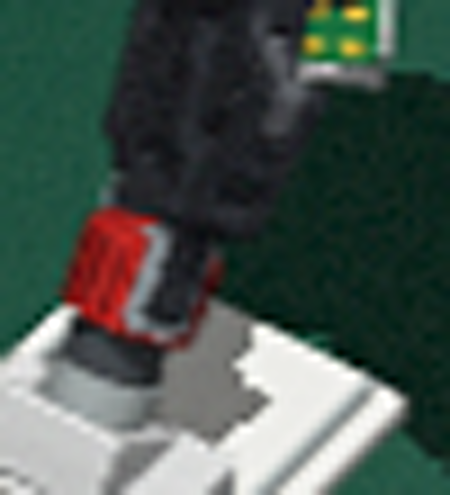

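Torque held at about 0.36 N m through the last 5°, so the cap is slipping, by roughly 0.09–0.19 rad so far. One more 6° puts it mid-window.

```bash
python3 -m jog '[[0,0,0,0.01,0.7,-0.98,0.2],[0,0,0,0.02,1.4,-1.95,0.2],[0,0,0,0.03,2.1,-2.93,0.2],[0,0,0,0.04,2.8,-3.9,0.2],[0,0,0,0.04,3.5,-4.9,0.2]]' 100; python3 st.py

```

```text
time_s: 16.52
ee_pos: [591.2, -68.2, 218.9]
ee_rot: [0.71, 0.441, -0.547, 0.043]
wrist_force: [3.2, -8.6, 6.5]
width: 46.0
t 16.525 q [-0.388  0.695  1.464  0.598  1.288  0.186] tcp [591.2 -68.2 218.9] grasp [593.1  21.5  92.6] tx [ 0.012  0.579 -0.815] ty [ 0.674 -0.607 -0.421]
F [ 3.2  -8.64  6.55] T [-0.914 -0.582 -0.031] T.kz 0.319 T.-tx 0.323 w 46.0
```

```bash
python3 -m jog '[[0,0,0,0,0,0,0.2],[0,0,0,0,0,0,0.6],[0,0,0,0,0,0,0.8],[0,0,0,0,0,0,1],[0,0,0,0,0,0,1]]'; python3 st.py
python3 -m jog '[[0,0,0,0,0,0,1],[0,-0.012,0.016,0,0,0,1],[0,-0.023,0.033,0,0,0,1],[-0.001,-0.035,0.049,0,0,0,1],[-0.001,-0.058,0.081,0,0,0,1]]'; python3 st.py
python3 -m jog '[[0,-0.035,0.05,0,0,0,1],[0,-0.08,0.09,0,0,0,1],[0,-0.13,0.12,0,0,0,1],[0,-0.18,0.14,0,0,0,1],[0,-0.18,0.14,0,0,0,1]]'
python3 - <<'E'
from ov import *
for n,r,f in(("side",(240,160,340,260),6),("top",(235,155,345,220),7)):
    a=eyes.get_image(n); cv2.imwrite(f"pics/l_{n}.png",a)
    draw(n,f"pics/l_{n}.png",f"pics/l_{n}z.png",r,[],f)
draw("side","pics/l_side.png","pics/l_kz.png",(285,175,325,210),[],16)
E
python3 st.py
```

```text
time_s: 17.15
ee_pos: [590.5, -66.6, 217.5]
ee_rot: [0.708, 0.443, -0.548, 0.042]
wrist_force: [0.4, 0.6, 0.2]
width: 85.5
t 17.15 q [-0.386  0.696  1.467  0.599  1.29   0.186] tcp [590.5 -66.6 217.5] grasp [591.6  23.6  91.5] tx [ 0.007  0.582 -0.813] ty [ 0.673 -0.604 -0.426]
F [0.44 0.64 0.15] T [-0.257 -0.032 -0.011] T.kz 0.011 T.-tx 0.011 w 85.5
time_s: 17.77
ee_pos: [589.4, -124.7, 298.5]
ee_rot: [0.708, 0.443, -0.548, 0.041]
wrist_force: [0.1, -0.8, -0.4]
width: 85.2
t 17.775 q [-0.476  0.616  1.365  0.55   1.486  0.219] tcp [ 589.4 -124.7  298.5] grasp [590.2 -34.4 172.5] tx [ 0.005  0.583 -0.813] ty [ 0.673 -0.603 -0.428]
F [ 0.1  -0.83 -0.38] T [-0.271 -0.072 -0.031] T.kz 0.018 T.-tx 0.018 w 85.2
time_s: 18.4
ee_pos: [588.8, -307.9, 439.2]
ee_rot: [0.71, 0.441, -0.548, 0.042]
wrist_force: [0.5, 0.8, -0.9]
width: 85.4
t 18.5 q [-0.71   0.688  0.875  0.504  1.961  0.229] tcp [ 589.6 -304.8  438.1] grasp [ 590.8 -214.6  312.1] tx [ 0.008  0.582 -0.813] ty [ 0.673 -0.604 -0.427]
F [ 1.04  0.78 -0.04] T [-0.285 -0.034 -0.03 ] T.kz -0.003 T.-tx -0.003 w 85.5
```

View pics/l_sidez.png

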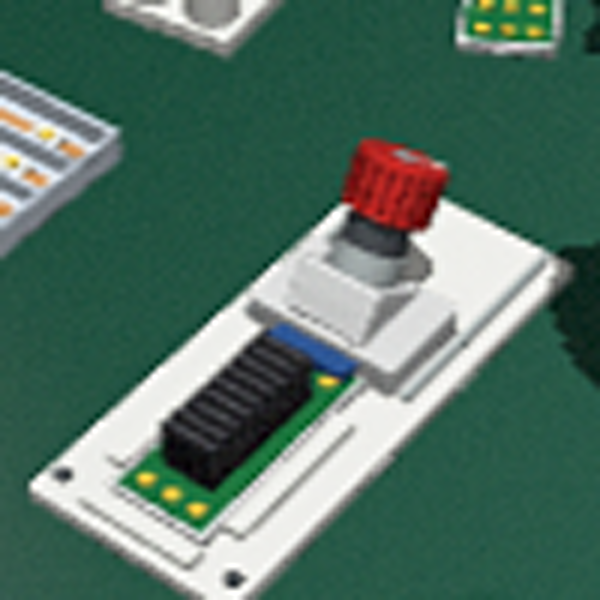

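View pics/l_topz.png

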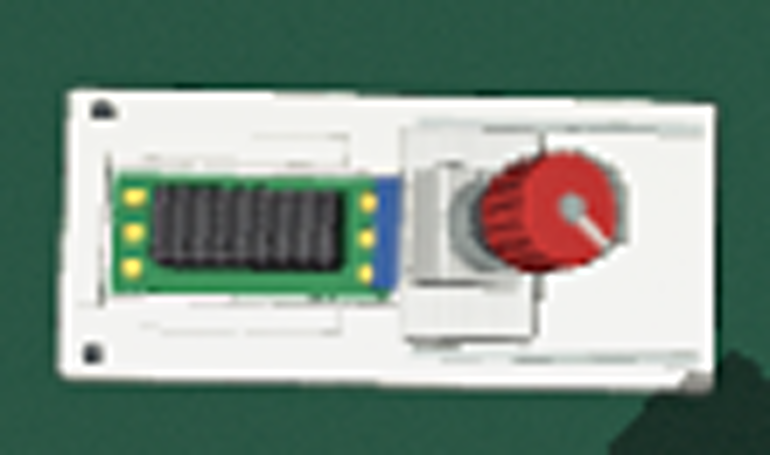

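View pics/l_kz.png

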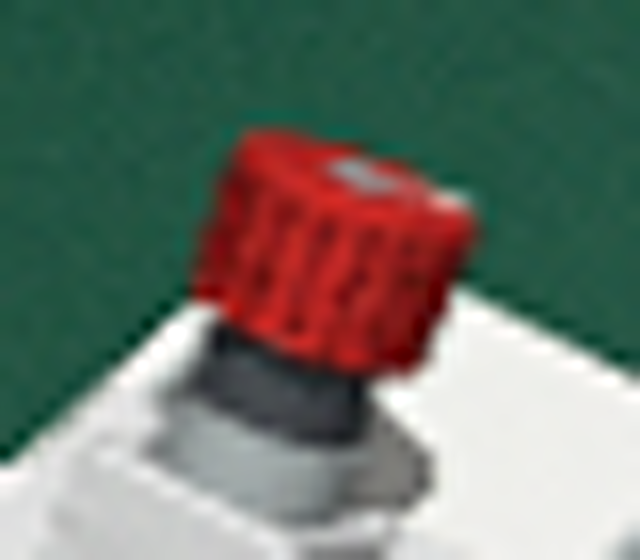

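The final pictures show the lip still over the module end (top crop 388,235), the same place as at the hard stop. The white line has turned about 44° and the arm is clear. Handing in.

```bash
python3 -c "
from plant import bot
print(bot.finish_job())"
```

```text
the job is handed in; nothing more can be done
None
```

The job is handed in at about 18.5 s of the 54 s allowed; no verdict is reported. The module with the heat sink lies flat in the pocket, heat sink up. The carriage is home with its blue lip over the module's end, and the knob has been turned to its slip and released.

**Last checks:**
- **Carriage:** the push force rose from about 4 N to 16 N at the stop. After I let go, the lip sat at the same pixels as when it was held there.
- **Screw:** torque was about 0.06–0.08 N m until 30° of turn. By 36° it was on a plateau of 0.32–0.37 N m, and I stopped at 47°. That puts the slip at about 0.19–0.30 rad. The white line in the final picture moved about 44° (±4°), which agrees within picking error.
- **Release:** the wrist force was near zero after letting go, and the arm stands clear of everything.

**Less certain:**
- **Cameras:** they disagreed by up to about 5 mm along y, so I used the average, checked against close-up pictures and contact forces.
- **Yellow mark:** it was not visible, so the slip figure comes from the torque and commanded angle.
- **Bystanders:** I did not measure these again at the end. The arm met no unexpected contact on the way.

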